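Fit the dust cover into the drying box

ROBOT

A 7-joint arm with a two-finger parallel gripper is mounted at the origin on the work surface. World frame = base frame: x ahead of the robot, y to its left, z up, the work surface at z = 0. Lengths are in m, angles in rad, forces in N, time in s.
With the tool pointing down it reaches from about 0.35 to 0.9 m from the base axis. Payload 19.9 kg.
Tool frame: the origin (TCP) lies on the centre line of the jaws, within the pads' length; the fingertips stand 25 mm ahead of it and the grasp point (between the pads) lies 6 mm ahead of it; z points along the fingers, y is the line along which they close (so a half turn about z gives the same grasp; the last joint's range is limited). The gripper opens to 85 mm and grips with 20 to 120 N. Pads are 22 mm wide; open, the fingers measure 114 mm over their backs; the gripper's body (76 mm by 85 mm) begins 54 mm behind the grasp point. The pads swing forward as they close: fully open they stand 13 mm farther back than shut.
Start: joints at [-1.187, 0.417, -0.01, 1.614, 0.005, 1.111, -0.053], TCP at [0.258, 0.569, 0.256] pointing down, gripper open.
Joint ranges: [-2.81, 2.81], [-0.39, 2.02], [-1.27, 1.25], [0.06, 2.57], [-1.19, 4.33], [0.19, 2], [-2.82, 2.82]. Speed limits (rad/s): [1.89, 1.89, 2.39, 2.39, 3.01, 3.01, 3.01].

INTERFACE

Orientations are given as a unit quaternion [w, x, y, z].
In Python, from station import get_obs, snapshot, camera_params, finish_job gives the robot as it stands.
- The arm moves only by the tool servo_tool, never from a script. Its arguments are lists of equal length, an entry for each row: "xyz": the shift along the tool's x, y, z as a fraction of full scale, a list of three; "twist": the turn about the tool's z as a fraction of full scale; "grip": the closure, from -1 (fully open) to 1 (shut). A call has 1 to 20 rows; each row is the pose to reach, as a shift and turn from the pose commanded when the call began, along the tool's axes at that moment, turning the shorter way round; what a row does not reach only later rows make up. Full scale, the value 1, is 150 mm for a shift and 360 degrees for a turn. A row lasts 1/12 s, in which the tool goes at most 41.7 mm and 7.16 degrees, less where a joint would pass 70% of its speed; a pose out of reach is approached as far as the arm can. A call with a number of a shift or a turn outside -1 to 1 is refused whole. A call with a gripper value outside its range is refused whole. The fingers move at their own pace and stop on an object; "newtons" is the grip in N (left out, the last holds). Time passes only in rows, so rows that repeat a pose let the fingers close. It gives the time, the measured TCP pose, the force, the opening and the grip force at its end, in the units of the state.
- get_obs(): the state, without advancing time (a new reading comes with each control period).
- snapshot(name): name is "scene" or "top"; returns the picture (400x640x3 uint8, red, green, blue); there is no depth.
- camera_params(name): a dict with "fx", "fy", "cx", "cy" (pixels), "distortion" ([k1, k2, p1, p2, k3] as OpenCV has them; the pictures are not rectified), "camera_from_world" (4x4, takes a point from world to camera coordinates). Camera axes: x right, y down, z forward; pixel columns grow to the right and rows downward; lengths in m; the calibration is good to about 2 mm. A picture is of the moment at which its call begins. camera_params takes no time and is no camera call.
- finish_job(): hands the job in; it is judged then, once.
The state is a dict: "time_s": time; "joint_positions": joint angles; "qvel": joint speeds; "effort": joint torques, N m; "tcp_pos": TCP position; "tool_rot": TCP orientation; "ft_force": force on the tool from outside, world axes, zero at the start; "torque": the same for the moment, N m; "gripper_width": opening from 0.0 (shut) to 1.0 (fully open); "grip_force": force on a finger pad.
Only numpy, scipy, OpenCV 4.12 (cv2) and the standard library are available. Lean on these libraries where they do the work, as an engineer would, in place of code of your own. Each camera call takes 0.05 s, during which the arm holds its last target. There are 200 camera calls.

TASK

The lacquered pieces in the open wooden drying box need their dust cover: draw the battened wooden cover out from under the mesh rack by its projecting end, leave it lying on the desk clear of the rack, push its low knob in until it springs up, and take the cover by the raised knob. The cover is longer than the opening of the box, so tip it in, one end first under an end rail, swing the other end down through the opening and settle it gently, flat on the ledges and centred, so that both ends lie under the rails, then let go. Do not disturb the rack, the pieces drying on it or the other loose things on the desk.

Things in the scene. Friction and masses are not known exactly. Their poses are not given: they have to be found in the camera images.
- cover: Dust cover, about 0.2 kg: light-wood board 182 long (x) x 60 wide (y) x 10 thick; under it two cross battens 16 tall (12 x 50, at x = +-52) and a black latch housing (46 x 36 x 15.5, centre). Origin: under its centre at the battens' foot, so on the desk the board spans z 16 to 26. Same either way round. At the start 60 to 80 of its -x end project from the rack towards the robot.
- knob (a joint): The cover's knob, sliding along its z (m): 0 latched, -0.005 pushed to its stop, 0.018 sprung out. Spring 5 N outward when latched, 3.3 N when out. Pushed 4 mm in or more (about 6 N) and let go, it springs out and stays out; a later push only works against the spring.
- knob_top (a point): Top centre of the steel knob in the middle of the cover's top; moves with it. Latched: a low dome 8 mm above the board, in a steel ring 35 across; under the mesh at the start. Sprung out: a 24 mm diameter cylinder, straight-sided up to 21 mm above the board, dome top at 26 mm.
- end_a (a point): Middle of the cover's +x end face (cover frame 91, 0, 21 mm).
- end_b (a point): Middle of the cover's -x end face (cover frame -91, 0, 21 mm), the end that projects from the rack.
- box: Drying box, fixed: light-wood case 230 long (x) x 87 wide (y) x 82 tall, open on top, copper pieces on its floor (below z = 22). Origin: under its centre. Inside 210 x 67. Ledges at both ends, tops at z = 53, reach 28 in from the end walls. Long axis points away from the robot within 0.3 rad. Cover rightly in: its origin at box frame (0, 0, 37), its x along the box's x either way.
- rail_a (a point): Middle of the inner upper edge of the box's +x end rail (box frame 85, 0, 82 mm). The rail is 5 thick (z = 77 to 82) and reaches 20 in from the end wall, over the ledge: 24 mm free between ledge and rail, opening 170 x 67. The long sides have no rail.
- rail_b (a point): Middle of the inner upper edge of the box's -x end rail (box frame -85, 0, 82 mm), the same as rail_a.
- rack: Drying rack, loose, 0.9 kg: dark wire mesh 160 deep (x = 0 to 160) x 150 wide (y) x 4 thick, underside 46 above the desk, on four white corner blocks (24 x 22 at x = 14 and 146, y = +-64). Origin: on the desk below the middle of the front edge, the one towards the robot; x points back under the mesh, away from the robot within 0.3 rad.
- medal_a: Copper disc 48 mm across on four short legs, 13 tall, drying on the mesh. Origin: under its centre.
- medal_b: Copper disc 40 mm across on four short legs, 13 tall, drying on the mesh. Origin: under its centre.
- dish: White ceramic dish, 68 mm across, 26 tall, between rack and box. Origin: under its centre.
- brush: Slim flat brush with a dark wooden handle, 170 long, lying on the desk in front. Origin: under its middle.
- jar: Glass jar with brass cap, 52 across, 70 tall, behind the dish. Origin: under its centre.
- tray: Open wooden tray with compartments, 160 x 90 x 30, at the left. Origin: under its centre.
- sandblock: Cork sanding block, 110 x 55 x 30, at the right. Origin: under its centre.
Mind the look-alikes: they are no part of the job. What is shaped like the cover but orange or pink is not meant.

How it is judged:
On the way, in this order (a step that is already met when the one before it is completed fails the run):
1. the cover lies flat on the desk, let go, wholly clear of the rack's front edge (x of cover in the frame of rack below -0.093 m and height (world z) of cover below 0.006 m and angle between cover's own z axis and vertical below 0.06 rad and linear speed of cover below 0.02 m/s and contact force between the fingers and cover below 0.3 N), for 0.2 s.
2. the knob has been pushed in and has sprung out (value of joint knob above 0.015 m), for 0.1 s.
3. the cover is tipped into the opening: one end below the rails inside the box, the other still above the rim (((z of end_a in the frame of box below 0.07 m and z of end_b in the frame of box above 0.08 m and x of end_a in the frame of box between -0.105 and 0.105 m and y of end_a in the frame of box between -0.034 and 0.034 m and y of end_b in the frame of box between -0.034 and 0.034 m) or (z of end_b in the frame of box below 0.07 m and z of end_a in the frame of box above 0.08 m and x of end_b in the frame of box between -0.105 and 0.105 m and y of end_b in the frame of box between -0.034 and 0.034 m and y of end_a in the frame of box between -0.034 and 0.034 m))), for 0.1 s.
At the end, for the whole second after the job is handed in: The cover rests flat (within 2 degrees) on both ledges inside the box, under the rails, centred along the box within 4.5 mm (so each end lies at least 1.5 mm under its rail), released and still (x of cover in the frame of box between -0.0045 and 0.0045 m and y of cover in the frame of box between -0.006 and 0.006 m and z of cover in the frame of box between 0.034 and 0.04 m and angle between cover's own z axis and vertical below 0.035 rad and angle between the x axis of cover and the x axis of box, either way round below 0.09 rad and linear speed of cover below 0.01 m/s); the robot touches nothing.
It fails at once if the cover was dropped or forced into the box (over 25 N between them) (contact force between cover and box above 25 N).
It fails at once if the rack or a piece on it was shifted more than 15 mm, or another loose thing more than 30 mm (distance of any of rack, medal_a, medal_b from where it was at the start of the episode above 0.015 m or distance of any of dish, brush, jar, tray, sandblock from where it was at the start of the episode above 0.03 m).
It fails at once if the mesh rack was lifted or tipped (angle between rack's own z axis and vertical above 0.1 rad).
It also fails if it takes over 61 s, if anything falls off the work surface, if the arm or the gripper's body presses on something with over 40 N, if the wrist force passes 120 N, or if a joint passes its speed limit or range.

## Working session

There is one attempt and no reset: what is moved stays moved. The work goes in short steps, Python scripts to look and compute and a tool call to move; the robot and the scene stay as the last step left them, time stands still between calls to the robot, and variables do not carry over. Pictures are saved under pics/ and viewed, at most 10 in all, crops included, and the job is handed in when it is done.

Besides the shell and the picture viewer there is one more tool, called after "Emit:" by a JSON object that holds its "fn" and its "kwargs", one argument or row to a line. servo_tool: Moves the arm, as the interface text tells. Its arguments: {"type":"object","properties":{"xyz":{"type":"array"},"twist":{"type":"array"},"grip":{"type":"array"},"newtons":{"type":"number"}},"required":["xyz","twist","grip"]}

```bash
mkdir -p pics; ls; python3 - <<'E'
from station import *
import cv2,numpy as np
o=get_obs();print({k:np.round(v,3).tolist() for k,v in o.items()})
for n in("scene","top"):
    im=snapshot(n);cv2.imwrite(f"pics/{n}0.png",im[:,:,::-1])
    p=camera_params(n);print(n,p["fx"],p["fy"],p["cx"],p["cy"],p["distortion"],np.round(p["camera_from_world"],4).tolist())
E
```

```text
pics
{'time_s': 0.0, 'joint_positions': [-1.186, 0.418, -0.01, 1.614, 0.005, 1.111, -0.053], 'qvel': [-0.001, -0.001, -0.0, -0.001, 0.001, -0.001, 0.001], 'effort': [-0.001, -86.443, 0.678, -43.492, 0.019, 0.007, -0.0], 'tcp_pos': [0.258, 0.569, 0.256], 'tool_rot': [-0.0, 0.211, 0.977, -0.001], 'ft_force': [-0.589, -0.251, 0.029], 'torque': [-0.016, 0.014, 0.051], 'grip_force': 0.0, 'gripper_width': 1.0}
scene 437.15259951268274 437.15259951268274 318.88669494470565 195.24837612008025 [-0.09175139  0.          0.          0.          0.        ] [[-0.6719, 0.7406, -0.0066, 0.304], [0.5552, 0.4977, -0.6664, -0.201], [-0.4903, -0.4514, -0.7455, 1.6498], [0.0, 0.0, 0.0, 1.0]]
top 371.35381059279524 371.35381059279524 322.420108170726 201.58404362462738 [0.0104688 0.        0.        0.        0.       ] [[-0.0146, -0.9996, -0.0225, 0.0255], [-0.9948, 0.0168, -0.1008, 0.4983], [0.1011, 0.0209, -0.9947, 1.18], [0.0, 0.0, 0.0, 1.0]]
```

View pics/top0.png

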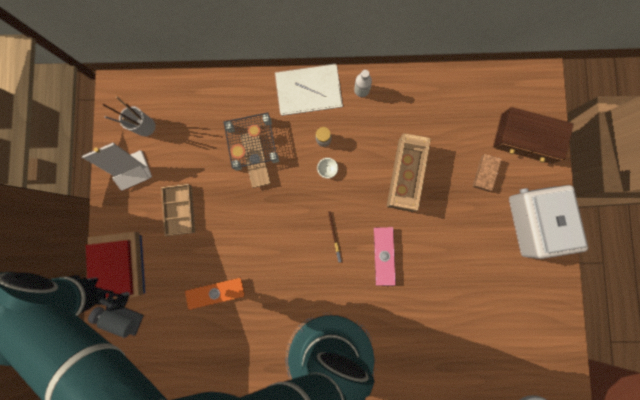

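View pics/scene0.png

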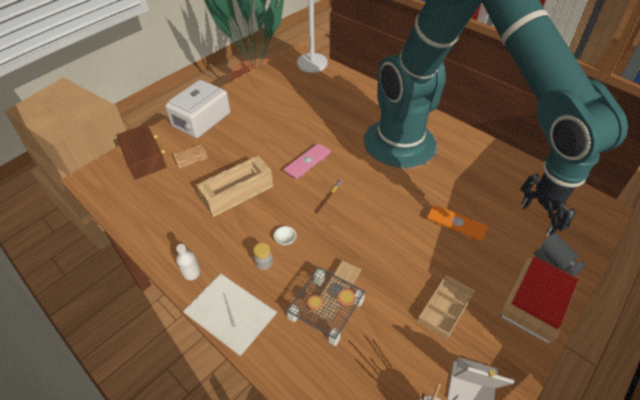

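```bash
cat > h.py <<'E'
import cv2,numpy as np
from station import *
def ray(n,px):
    p=camera_params(n);K=np.array([[p["fx"],0,p["cx"]],[0,p["fy"],p["cy"]],[0,0,1]])
    T=np.array(p["camera_from_world"]);u=cv2.undistortPoints(np.array(px,float).reshape(-1,1,2),K,np.array(p["distortion"]))[:,0]
    d=np.c_[u,np.ones(len(u))]@T[:3,:3];return -T[:3,:3].T@T[:3,3],d
def onz(n,px,z):
    c,d=ray(n,px);return c+d*((z-c[2])/d[:,2])[:,None]
def proj(n,P):
    p=camera_params(n);K=np.array([[p["fx"],0,p["cx"]],[0,p["fy"],p["cy"]],[0,0,1]]);T=np.array(p["camera_from_world"])
    return cv2.projectPoints(np.array(P,float).reshape(-1,3),cv2.Rodrigues(T[:3,:3])[0],T[:3,3],K,np.array(p["distortion"]))[0][:,0]
def crop(im,x,y,w,h,s):
    return cv2.resize(im[y:y+h,x:x+w],None,fx=s,fy=s,interpolation=cv2.INTER_CUBIC)
E
python3 - <<'E'
from h import *
t=cv2.imread("pics/top0.png");s=cv2.imread("pics/scene0.png")
a=np.hstack([crop(t,218,108,80,60+20,5)[:300],crop(t,218,138,80,60,5)]);a=np.hstack([crop(t,218,134,80,60,5),crop(t,370,128,80,60,5)])
b=np.hstack([crop(s,280,250,100,75,4),crop(s,190,148,100,75,4)])
cv2.imwrite("pics/c.png",np.vstack([a,b]))
b=np.hstack([crop(t,370,160,80,60,5)])
E
```

```text
(no output)
```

View pics/c.png

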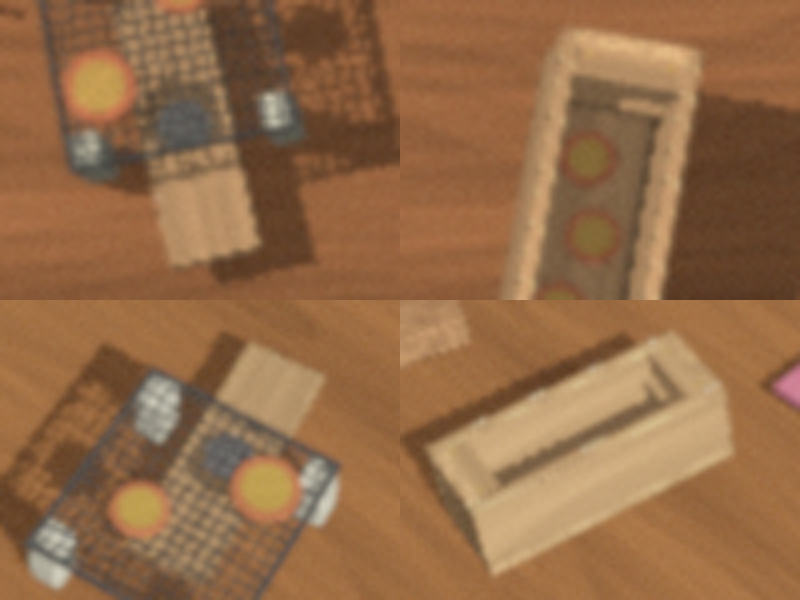

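```bash
python3 - <<'E'
from h import *
t=cv2.imread("pics/top0.png");s=cv2.imread("pics/scene0.png")
for n in("top","scene"):
    p=camera_params(n);T=np.array(p["camera_from_world"]);print(n,"cam",-T[:3,:3].T@T[:3,3])
hs=cv2.cvtColor(t,cv2.COLOR_BGR2HSV)
for nm,pts in(("cover",[(253,178),(262,180)]),("boxwall",[(420,137),(393,190)]),("desk",[(300,200),(450,100)])):
    print(nm,[t[y,x].tolist() for x,y in pts],[hs[y,x].tolist() for x,y in pts])
print("cover nearend top",onz("top",[(251.6,187.6),(270.4,182.6)],.026).round(4).tolist())
print("cover nearend scene",onz("scene",[(341.3,260.5),(361.3,268.8)],.026).round(4).tolist())
print("box far rim top",onz("top",[(403,133.6),(430,137.6)],.082).round(4).tolist())
print("box rim scene",onz("scene",[(197.5,184.2),(212,198),(260,156.8),(270.5,168.7)],.082).round(4).tolist())
print("rack front corners top",onz("top",[(218+15,134+33),(218+58,134+27.5)],.050).round(4).tolist())
print("jar,dish top",onz("top",[(323,135),(327,168)],.05).round(3).tolist(), "brush",onz("top",[(331,212),(340,262)],.01).round(3).tolist(),"pink",onz("top",[(385,257)],.02).round(3).tolist(),"orange",onz("top",[(215,294)],.02).round(3).tolist(),"tray",onz("top",[(163,187),(190,184),(163,235),(195,232)],.03).round(3).tolist())
cv2.imwrite("pics/d.png",np.hstack([crop(t,370,125,80,100,5),crop(t,215,105,80,100,5)]))
E
```

```text
top cam [ 0.37677828 -0.00761839  1.22445958]
scene cam [1.12468536 0.61965872 1.09802203]
cover [[101, 141, 180], [105, 146, 188]] [[15, 112, 180], [15, 113, 188]]
boxwall [[119, 168, 212], [112, 158, 202]] [[16, 112, 212], [15, 114, 202]]
desk [[55, 91, 141], [64, 102, 156]] [[13, 156, 141], [12, 150, 156]]
cover nearend top [[0.5484, 0.2485, 0.026], [0.5639, 0.1869, 0.026]]
cover nearend scene [[0.5646, 0.19, 0.026], [0.548, 0.251, 0.026]]
box far rim top [[0.7027, -0.2392, 0.082], [0.6881, -0.3225, 0.082]]
box rim scene [[0.6822, -0.3188, 0.082], [0.688, -0.2365, 0.082], [0.4603, -0.2622, 0.082], [0.4761, -0.1937, 0.082]]
rack front corners top [[0.6131, 0.3039, 0.05], [0.6285, 0.1648, 0.05]]
jar,dish top [[0.713, 0.012, 0.05], [0.604, 0.001, 0.05]] brush [[0.465, -0.01, 0.01], [0.303, -0.036, 0.01]] pink [[0.318, -0.18, 0.02]] orange [[0.208, 0.365, 0.02]] tray [[0.555, 0.539, 0.03], [0.563, 0.45, 0.03], [0.398, 0.534, 0.03], [0.406, 0.43, 0.03]]
```

View pics/d.png

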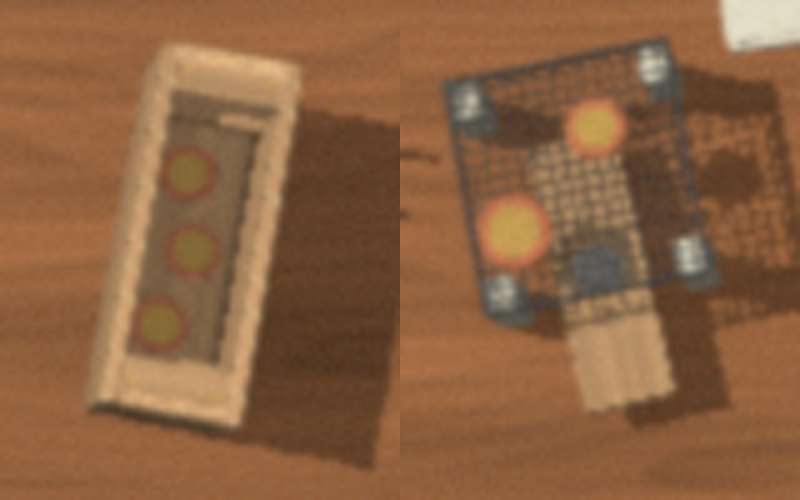

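```bash
cat >> h.py <<'E'
from scipy.spatial.transform import Rotation as R
def plan(p,yawy=None):
    "fractions of full scale to reach world p with tool y at angle yawy (deg, mod 180)"
    o=get_obs();q=o["tool_rot"];r=R.from_quat([q[1],q[2],q[3],q[0]]);M=r.as_matrix()
    d=M.T@(np.array(p)-o["tcp_pos"])/.15;a=np.degrees(np.arctan2(M[1,1],M[0,1]))
    t=None if yawy is None else -((yawy-a+90)%180-90)/360
    print("t",round(o["time_s"],2),"tcp",np.round(o["tcp_pos"],4),"yawy",round(a,2),"-> xyz",d.round(3),"twist",t and round(t,4),"F",np.round(o["ft_force"],1),"w",round(o["gripper_width"],3),"tilt",np.round(M[:2,2],4))
E
python3 - <<'E'
from h import *
plan([.58,.225,.12],104.3)
# box fit: rim/base corner clicks
from scipy.optimize import least_squares
obs=[("top",(430,138),(115,-43.5,82)),("top",(418.3,208.5),(-115,-43.5,82)),("top",(402.6,133.6),(115,43.5,82)),
("scene",(197.5,184.2),(115,-43.5,82)),("scene",(212,198),(115,43.5,82)),("scene",(260,156.8),(-115,-43.5,82)),("scene",(270.5,168.7),(-115,43.5,82)),("scene",(213,216),(115,43.5,0)),("scene",(273,187),(-115,43.5,0)),
("top",(370+20,125+73.5),(-85,33.5,82)) ]
def pt(v,P):
    c,s=np.cos(v[2]),np.sin(v[2]);P=np.array(P)/1000;return [v[0]+c*P[0]-s*P[1],v[1]+s*P[0]+c*P[1],P[2]]
f=lambda v:np.concatenate([proj(n,pt(v,P))[0]-u for n,u,P in obs])
r=least_squares(f,[.58,-.25,-.17],loss="soft_l1");print(r.x,r.fun.reshape(-1,2).round(1).tolist())
E
```

```text
t 0.1 tcp [0.2581 0.5689 0.2557] yawy 65.6 -> xyz [-2.902 -1.2    0.906] twist -0.1075 F [-0.9 -0.1 -0.5] w 0.996 tilt [-0.0004 -0.0011]
[ 0.5798883  -0.25530474 -0.21205799] [[-0.1, 1.1], [-1.1, 2.7], [-0.3, 0.4], [-0.8, -0.3], [-3.5, 2.3], [-1.8, -1.8], [1.0, 0.8], [0.4, 0.9], [0.5, -0.6], [4.1, -1.7]]
```

Emit:
{"fn": "servo_tool", "kwargs": {
  "xyz": [
    [-1,-0.41,0],
    [-1,-0.41,0],
    [-1,-0.41,0],
    [-1,-0.41,0],
    [-1,-0.41,0],
    [-1,-0.41,0]
  ],
  "twist": [0,0,0,0,0,0],
  "grip": [-1,-1,-1,-1,-1,-1]
}}

```text
time_s: 0.6
tcp_pos: [0.371, 0.4494, 0.2562]
tool_rot: [0.0, 0.213, 0.977, -0.0]
ft_force: [-1.4, 0.6, 0.7]
gripper_width: 0.999
grip_force: 0.0
```

Emit:
{"fn": "servo_tool", "kwargs": {
  "xyz": [
    [-1,-0.41,0],
    [-1,-0.41,0],
    [-1,-0.41,0],
    [-1,-0.41,0],
    [-1,-0.41,0],
    [-1,-0.41,0]
  ],
  "twist": [0,0,0,0,0,0],
  "grip": [-1,-1,-1,-1,-1,-1]
}}

```text
time_s: 1.1
tcp_pos: [0.4813, 0.3323, 0.256]
tool_rot: [-0.0, 0.212, 0.977, -0.0]
ft_force: [-0.2, 0.8, 0.6]
gripper_width: 1.001
grip_force: 0.0
```

Emit:
{"fn": "servo_tool", "kwargs": {
  "xyz": [
    [-0.9,-0.38,0],
    [-0.9,-0.38,0],
    [-0.9,-0.38,0],
    [-0.9,-0.38,0],
    [-0.9,-0.38,0],
    [-0.9,-0.38,0],
    [-0.9,-0.38,0]
  ],
  "twist": [-0.1075,-0.1075,-0.1075,-0.1075,-0.1075,-0.1075,-0.1075],
  "grip": [-1,-1,-1,-1,-1,-1,-1]
}}

```text
time_s: 1.68
tcp_pos: [0.5794, 0.2271, 0.2559]
tool_rot: [-0.0, -0.128, 0.992, 0.0]
ft_force: [0.3, 0.9, -0.3]
gripper_width: 1.002
grip_force: 0.0
```

```bash
python3 - <<'E'
from h import *
plan([.58,.225,.12],104.3); plan([.58,.225,.031],104.3)
E
```

```text
t 1.68 tcp [0.5794 0.2271 0.2559] yawy 104.65 -> xyz [-0.001 -0.015  0.906] twist 0.001 F [ 0.3  0.9 -0.3] w 1.002 tilt [-0.001   0.0005]
t 1.68 tcp [0.5794 0.2271 0.2559] yawy 104.65 -> xyz [-0.002 -0.016  1.499] twist 0.001 F [ 0.3  0.9 -0.3] w 1.002 tilt [-0.001   0.0005]
```

Emit:
{"fn": "servo_tool", "kwargs": {
  "xyz": [
    [0,-0.015,0.9],
    [0,-0.015,0.9],
    [0,-0.015,0.9],
    [0,-0.015,0.9],
    [0,-0.015,0.9]
  ],
  "twist": [0,0,0,0,0],
  "grip": [-1,-1,-1,-1,-1]
}}

```text
time_s: 2.1
tcp_pos: [0.5785, 0.2242, 0.1188]
tool_rot: [-0.003, -0.124, 0.992, -0.001]
ft_force: [-0.6, -0.0, 0.6]
gripper_width: 1.0
grip_force: 0.0
```

Emit:
{"fn": "servo_tool", "kwargs": {
  "xyz": [
    [0,0,0.15],
    [0,0,0.3],
    [0,0,0.45],
    [0,0,0.59],
    [0,0,0.59],
    [0,0,0.59],
    [0,0,0.59],
    [0,0,0.59],
    [0,0,0.59],
    [0,0,0.59]
  ],
  "twist": [0,0,0,0,0,0,0,0,0,0],
  "grip": [-1,-1,-1,-1,-1,0,0,0,0,0],
  "newtons": 30
}}

```text
time_s: 2.93
tcp_pos: [0.5819, 0.2242, 0.0356]
tool_rot: [0.002, -0.124, 0.992, 0.001]
ft_force: [-0.8, 0.8, 7.8]
gripper_width: 0.69
grip_force: 30.9
```

Emit:
{"fn": "servo_tool", "kwargs": {
  "xyz": [
    [0,0,-0.02],
    [0.06,0,-0.02],
    [0.14,0,-0.02],
    [0.22,0,-0.02],
    [0.3,0,-0.02],
    [0.38,0,-0.02],
    [0.46,0,-0.02],
    [0.54,0,-0.02],
    [0.62,0,-0.02],
    [0.7,0,-0.02],
    [0.78,0,-0.02],
    [0.86,0,-0.02],
    [0.92,0,-0.02],
    [0.96,0,-0.02],
    [0.96,0,-0.02],
    [0.96,0,-0.02]
  ],
  "twist": [0,0,0,0,0,0,0,0,0,0,0,0,0,0,0,0],
  "grip": [0,0,0,0,0,0,0,0,0,0,0,0,0,0,0,0]
}}

```text
time_s: 4.27
tcp_pos: [0.4412, 0.1879, 0.0361]
tool_rot: [0.0, -0.125, 0.992, 0.0]
ft_force: [-0.6, -0.1, -0.8]
gripper_width: 0.691
grip_force: 32.9
```

Emit:
{"fn": "servo_tool", "kwargs": {
  "xyz": [
    [0,0,0],
    [0,0,0],
    [0,0,0],
    [0,0,0],
    [0,0,-0.15],
    [0,0,-0.3],
    [0.1,0,-0.5],
    [0.4,0,-0.6],
    [0.7,0,-0.6],
    [0.9,0,-0.6],
    [0.9,0,-0.6]
  ],
  "twist": [0,0,0,0,0,0,0,0,0,0,0],
  "grip": [-1,-1,-1,-1,-1,-1,-1,-1,-1,1,1]
}}

```text
time_s: 5.18
tcp_pos: [0.3042, 0.1521, 0.1253]
tool_rot: [-0.002, -0.125, 0.992, -0.001]
ft_force: [2.6, 0.2, 0.1]
gripper_width: 0.746
grip_force: 0.0
```

```bash
python3 - <<'E'
from h import *
t=snapshot("top")[:,:,::-1];s=snapshot("scene")[:,:,::-1];cv2.imwrite("pics/top1.png",t);cv2.imwrite("pics/scene1.png",s)
plan([.5,.2,.12],104.3)
print(proj("top",[.5,.2,.026]),proj("scene",[.5,.2,.026]))
cv2.imwrite("pics/e.png",np.hstack([crop(t,205,140,80,100,5),np.vstack([crop(s,300,200,100,62,4)[:250],crop(s,190,148,100,63,4)[:250]])]))
E
```

```text
t 5.28 tcp [0.3097 0.1544 0.1262] yawy 104.35 -> xyz [-1.304 -0.02   0.043] twist 0.0001 F [1.4 0.3 0.9] w 0.574 tilt [0.0009 0.0005]
[[266.3920159  202.09059042]] [[357.9658874 248.7346677]]Traceback (most recent call last):
  File "<stdin>", line 5, in <module>
    return _nx.concatenate(arrs, 1, dtype=dtype, casting=casting)
           ~~~~~~~~~~~~~~~^^^^^^^^^^^^^^^^^^^^^^^^^^^^^^^^^^^^^^^
ValueError: all the input array dimensions except for the concatenation axis must match exactly, but along dimension 0, the array at index 0 has size 500 and the array at index 1 has size 498
```

```bash
python3 - <<'E'
from h import *
t=cv2.imread("pics/top1.png");s=cv2.imread("pics/scene1.png")
cv2.imwrite("pics/e.png",np.hstack([crop(t,215,140,80,120,5),np.vstack([crop(s,310,200,100,75,4),crop(s,190,148,100,75,4)])]))
E
```

```text
(no output)
```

View pics/e.png

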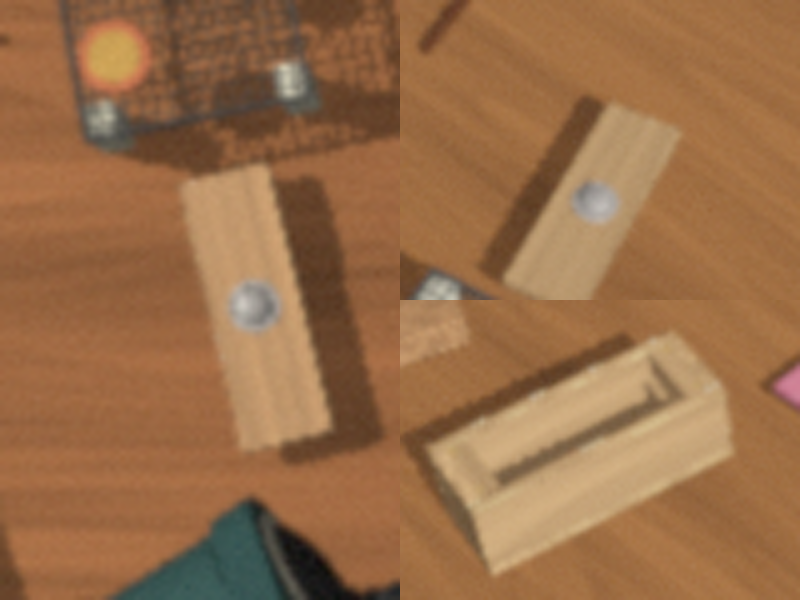

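```bash
cat > box.py <<'E'
from h import *
from scipy.optimize import least_squares
from scipy.ndimage import map_coordinates
L={"top":[((115,-40),(115,40)),((-110,-43.5),(110,-43.5)),((-75,33.5),(70,33.5)),((-85,-25),(-85,30)),((-115,-40),(-115,40))],
"scene":[((-110,-43.5),(110,-43.5)),((-115,-38),(-115,38)),((-60,33.5),(75,33.5)),((85,-5),(85,28))]}
def W(v,P,z=.082):
    c,s=np.cos(v[2]),np.sin(v[2]);P=np.atleast_2d(P)/1000.;return np.c_[v[0]+c*P[:,0]-s*P[:,1],v[1]+s*P[:,0]+c*P[:,1],np.full(len(P),z)]
v=np.array([.58,-.2553,-.21]);rng=5
im={n:cv2.GaussianBlur(cv2.cvtColor(cv2.imread(f"pics/{n}1.png"),cv2.COLOR_BGR2GRAY).astype(float),(0,0),.7) for n in L}
for it in range(8):
    D=[]
    for n in L:
        for k,(a,b) in enumerate(L[n]):
            t=np.linspace(0,1,25)[:,None];P=np.array(a)*(1-t)+np.array(b)*t;q=proj(n,W(v,P))
            d=q[-1]-q[0];nn=np.array([-d[1],d[0]])/np.hypot(*d);m=W(v,[(0,0)])[0];ci=proj(n,m)[0]
            outer=max(abs(P[0,0]) if a[0]==b[0] else 0,(abs(P[0,1]) if a[1]==b[1] else 0)*2.6)>100
            if (q.mean(0)-ci)@nn<0:nn=-nn
            o=np.arange(-rng,rng+.01,.1)
            pr=np.array([map_coordinates(im[n],[x[1]+o*nn[1],x[0]+o*nn[0]],order=1) for x in q])
            g=np.gradient(pr,axis=1)*(-1 if outer else 1)*np.exp(-(o/rng)**2)
            D.append((n,k,P,q+o[g.argmax(1)][:,None]*nn,nn))
    f=lambda v:np.concatenate([(proj(n,W(v,P))-e)@nn for n,k,P,e,nn in D])
    r=least_squares(f,v,loss="soft_l1",f_scale=.5);v=r.x;rng=max(2.5,rng-.5)
for (n,k,*_),x in zip(D,r.fun.reshape(-1,25)):
    rr=f(v).reshape(-1,25)
print("box",v);[print(d[0],d[1],np.median(x).round(2),x.std().round(2)) for d,x in zip(D,f(v).reshape(-1,25))]
for only in("top","scene"):
    r=least_squares(lambda v:np.concatenate([(proj(n,W(v,P))-e)@nn for n,k,P,e,nn in D if n==only]),v,loss="soft_l1",f_scale=.5);print(only,r.x)
E
python3 box.py; python3 - <<'E'
from h import *
for n,kp in(("top",(265.8,201.2)),("scene",(359,250))):
    im=cv2.imread(f"pics/{n}1.png");hsv=cv2.cvtColor(im,cv2.COLOR_BGR2HSV)
    m=((hsv[...,1]<132)&(hsv[...,2]>130)).astype(np.uint8)
    cs,_=cv2.findContours(m,cv2.RETR_EXTERNAL,cv2.CHAIN_APPROX_NONE)
    c=max((c for c in cs if cv2.pointPolygonTest(c,kp,False)>=0),key=cv2.contourArea)
    w=onz(n,c[:,0].astype(float),.026)[:,:2];print(n,cv2.minAreaRect((w*1000).astype(np.float32)),onz(n,[kp],.031).round(4))
plan([.5,.2,.12],104.3)
E
```

```text
box [ 0.5842259  -0.25652526 -0.20999626]
top 0 0.0 0.1
top 1 0.0 0.05
top 2 -0.0 0.07
top 3 0.1 0.4
top 4 -0.0 0.1
scene 0 -0.1 0.13
scene 1 -0.4 0.2
scene 2 0.1 0.19
scene 3 -2.3 1.38
top [ 0.58437545 -0.25645669 -0.20991408]
scene [ 0.58369484 -0.25664666 -0.21057806]
top ((504.1925048828125, 203.4735107421875), (185.65277099609375, 63.06046676635742), 12.99195384979248) [[0.5024 0.2011 0.031 ]]
scene ((504.09130859375, 205.0762939453125), (190.6607208251953, 64.99873352050781), 13.706485748291016) [[0.5044 0.2071 0.031 ]]
t 5.28 tcp [0.3097 0.1544 0.1262] yawy 104.35 -> xyz [-1.304 -0.02   0.043] twist 0.0001 F [1.4 0.3 0.9] w 0.574 tilt [0.0009 0.0005]
```

Emit:
{"fn": "servo_tool", "kwargs": {
  "xyz": [
    [-0.3,-0.02,0],
    [-0.6,-0.02,0],
    [-0.9,-0.02,0],
    [-1,-0.02,0],
    [-1,-0.02,0],
    [-1,-0.02,0]
  ],
  "twist": [0,0,0,0,0,0],
  "grip": [1,1,1,1,1,1]
}}

```text
time_s: 5.78
tcp_pos: [0.4578, 0.1886, 0.125]
tool_rot: [-0.0, -0.124, 0.992, -0.0]
ft_force: [-1.1, -0.5, 0.6]
gripper_width: -0.001
grip_force: 0.0
```

```bash
python3 - <<'E'
from h import *
plan([.504,.204,.07],103.3);plan([.504,.204,.0535],103.3)
E
```

```text
t 5.78 tcp [0.4578 0.1886 0.125 ] yawy 104.25 -> xyz [-0.324  0.024  0.367] twist 0.0026 F [-1.1 -0.5  0.6] w -0.001 tilt [-0.0003 -0.0005]
t 5.78 tcp [0.4578 0.1886 0.125 ] yawy 104.25 -> xyz [-0.324  0.024  0.477] twist 0.0026 F [-1.1 -0.5  0.6] w -0.001 tilt [-0.0003 -0.0005]
```

Emit:
{"fn": "servo_tool", "kwargs": {
  "xyz": [
    [-0.15,0.02,0],
    [-0.32,0.024,0.1],
    [-0.324,0.024,0.25],
    [-0.324,0.024,0.35],
    [-0.324,0.024,0.4],
    [-0.324,0.024,0.43],
    [-0.324,0.024,0.455],
    [-0.324,0.024,0.475],
    [-0.324,0.024,0.485],
    [-0.324,0.024,0.485]
  ],
  "twist": [0,0.0026,0.0026,0.0026,0.0026,0.0026,0.0026,0.0026,0.0026,0.0026],
  "grip": [1,1,1,1,1,1,1,1,1,1]
}}

```text
time_s: 6.62
tcp_pos: [0.5024, 0.2041, 0.0548]
tool_rot: [0.0, -0.116, 0.993, 0.0]
ft_force: [-12.8, -4.0, 28.1]
gripper_width: 0.001
grip_force: 14.7
```

Emit:
{"fn": "servo_tool", "kwargs": {
  "xyz": [
    [0,0,-0.05],
    [0,0,-0.15],
    [0,0,-0.3],
    [0,0,-0.4],
    [0,0,-0.4],
    [0,0,-0.4],
    [0,0,-0.4],
    [0,0,-0.4]
  ],
  "twist": [0,0,0,0,0,0,0,0],
  "grip": [1,1,1,1,-1,-1,-1,-1]
}}

```text
time_s: 7.28
tcp_pos: [0.5021, 0.204, 0.1126]
tool_rot: [-0.0, -0.116, 0.993, -0.0]
ft_force: [-0.3, -0.9, 0.3]
gripper_width: 0.563
grip_force: 0.0
```

```bash
python3 - <<'E'
from h import *
t=snapshot("top")[:,:,::-1];s=snapshot("scene")[:,:,::-1];cv2.imwrite("pics/top2.png",t);cv2.imwrite("pics/scene2.png",s)
plan([.504,.204,.056],103.3)
cv2.imwrite("pics/f.png",np.hstack([crop(t,215,140,80,120,5),np.vstack([crop(s,310,200,100,75,4),crop(s,190,148,100,75,4)])]))
E
```

```text
t 7.38 tcp [0.5021 0.204  0.1125] yawy 103.37 -> xyz [-0.012 -0.003  0.376] twist 0.0002 F [-0.   0.9 -0.5] w 0.74 tilt [-0.0009 -0.0005]
```

View pics/f.png

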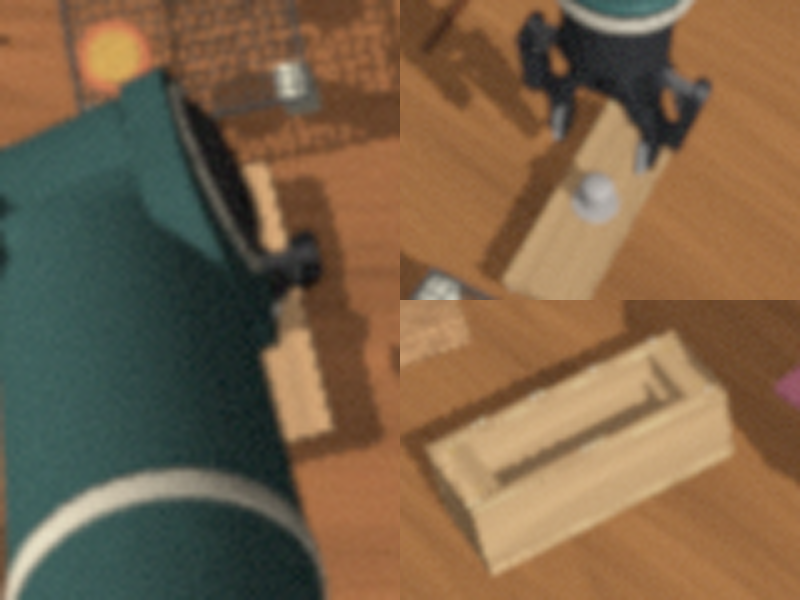

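Emit:
{"fn": "servo_tool", "kwargs": {
  "xyz": [
    [-0.012,-0.003,0.1],
    [-0.012,-0.003,0.22],
    [-0.012,-0.003,0.32],
    [-0.012,-0.003,0.37],
    [-0.012,-0.003,0.37],
    [-0.012,-0.003,0.37],
    [-0.012,-0.003,0.37],
    [-0.012,-0.003,0.37],
    [-0.012,-0.003,0.37],
    [-0.012,-0.003,0.37],
    [-0.012,-0.003,0.37],
    [-0.012,-0.003,0.37]
  ],
  "twist": [0,0,0,0,0,0,0,0,0,0,0,0],
  "grip": [-1,-1,-1,-1,-1,1,1,1,1,1,1,1],
  "newtons": 25
}}

```text
time_s: 8.38
tcp_pos: [0.5045, 0.2041, 0.0579]
tool_rot: [0.0, -0.116, 0.993, 0.0]
ft_force: [0.5, -0.2, 3.6]
gripper_width: 0.267
grip_force: 24.8
```

Emit:
{"fn": "servo_tool", "kwargs": {
  "xyz": [
    [0,0,-0.02],
    [0,0,-0.06],
    [0,0,-0.12],
    [0,0,-0.2],
    [0,0,-0.4],
    [0,0,-0.6],
    [0,0,-0.8],
    [0,0,-0.9],
    [0,0,-0.9],
    [0,0,-0.9]
  ],
  "twist": [0,0,0,0,0,0,0,0,0,0],
  "grip": [1,1,1,1,1,1,1,1,1,1]
}}

```text
time_s: 9.22
tcp_pos: [0.5045, 0.2042, 0.1938]
tool_rot: [0.001, -0.116, 0.993, 0.0]
ft_force: [0.1, 1.1, -2.4]
gripper_width: 0.267
grip_force: 25.1
```

```bash
python3 - <<'E'
from h import *
s=snapshot("scene")[:,:,::-1];t=snapshot("top")[:,:,::-1]
cv2.imwrite("pics/g.png",np.hstack([crop(s,280,120,133,150,3),crop(t,205,130,133,150,3)]))
plan([.55,-.025,.19],90-12.03)
plan([.584,-.2565,.19],90-12.03)
E
```

```text
t 9.32 tcp [0.5038 0.2039 0.192 ] yawy 103.37 -> xyz [ 0.053 -1.556  0.014] twist 0.0706 F [-0.2 -0.2 -2.1] w 0.262 tilt [-0.001  -0.0005]
t 9.32 tcp [0.5038 0.2039 0.192 ] yawy 103.37 -> xyz [ 0.189 -3.11   0.014] twist 0.0706 F [-0.2 -0.2 -2.1] w 0.262 tilt [-0.001  -0.0005]
```

View pics/g.png

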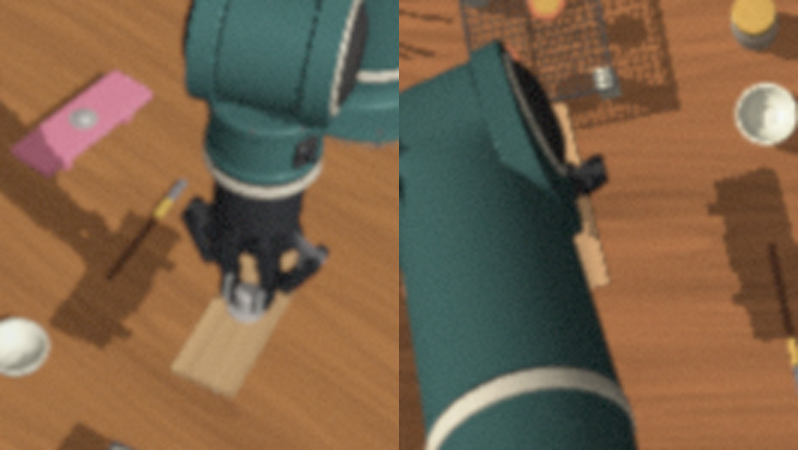

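Emit:
{"fn": "servo_tool", "kwargs": {
  "xyz": [
    [0,-0.07,0],
    [0,-0.2,0],
    [0,-0.38,0],
    [0,-0.56,0],
    [0,-0.74,0],
    [0,-0.9,0],
    [0,-1,0]
  ],
  "twist": [0,0,0,0,0,0,0],
  "grip": [1,1,1,1,1,1,1]
}}

```text
time_s: 9.9
tcp_pos: [0.5389, 0.0544, 0.1917]
tool_rot: [-0.001, -0.115, 0.993, -0.001]
ft_force: [0.1, -1.0, -1.7]
gripper_width: 0.263
grip_force: 25.1
```

Emit:
{"fn": "servo_tool", "kwargs": {
  "xyz": [
    [0,-0.1,0],
    [0,-0.28,0],
    [0,-0.46,0],
    [0,-0.64,0],
    [0,-0.82,0],
    [0,-0.94,0],
    [0,-1,0]
  ],
  "twist": [0.01,0.025,0.04,0.055,0.0706,0.0706,0.0706],
  "grip": [1,1,1,1,1,1,1]
}}

```text
time_s: 10.48
tcp_pos: [0.5732, -0.0913, 0.1916]
tool_rot: [-0.001, 0.107, 0.994, -0.001]
ft_force: [-0.5, 0.5, -2.9]
gripper_width: 0.264
grip_force: 25.1
```

```bash
cat >> h.py <<'E'
BX=np.array([.5842,-.2565]);YB=-.210
def B(px,z,py=0):
    c,s=np.cos(YB),np.sin(YB);return [BX[0]+c*px-s*py,BX[1]+s*px+c*py,z]
def bx():
    p=get_obs()["tcp_pos"];d=p[:2]-BX;c,s=np.cos(YB),np.sin(YB);print("tcp in box mm",((c*d[0]+s*d[1])*1e3).round(1),((-s*d[0]+c*d[1])*1e3).round(1),(p[2]*1e3).round(1))
E
python3 - <<'E'
from h import *
bx();plan(B(-.02,.17),77.97)
E
```

```text
tcp in box mm -45.2 159.2 191.6
t 10.48 tcp [ 0.5732 -0.0913  0.1916] yawy 77.75 -> xyz [-0.172 -1.061  0.146] twist -0.0006 F [-0.5  0.5 -2.9] w 0.264 tilt [-0.0017 -0.0014]
```

Emit:
{"fn": "servo_tool", "kwargs": {
  "xyz": [
    [-0.03,-0.15,0],
    [-0.06,-0.35,0],
    [-0.1,-0.55,0],
    [-0.14,-0.75,0],
    [-0.17,-0.9,0],
    [-0.17,-1,0],
    [-0.17,-1,0]
  ],
  "twist": [0,0,0,0,0,0,0],
  "grip": [1,1,1,1,1,1,1]
}}

```text
time_s: 11.07
tcp_pos: [0.5656, -0.2436, 0.1918]
tool_rot: [-0.001, 0.107, 0.994, -0.001]
ft_force: [-0.0, -0.2, -2.8]
gripper_width: 0.266
grip_force: 25.1
```

```bash
python3 - <<'E'
from h import *
bx();plan(B(-.02,.125),77.97);plan(B(-.02,.109),77.97)
t=snapshot("top")[:,:,::-1];s=snapshot("scene")[:,:,::-1]
cv2.imwrite("pics/i.png",np.hstack([crop(s,160,110,133,150,3),crop(t,345,110,133,150,3)]))
E
```

```text
tcp in box mm -20.9 8.7 191.8
t 11.07 tcp [ 0.5656 -0.2436  0.1918] yawy 77.75 -> xyz [-0.007 -0.057  0.445] twist -0.0006 F [-0.  -0.2 -2.8] w 0.266 tilt [-0.0018 -0.0012]
t 11.07 tcp [ 0.5656 -0.2436  0.1918] yawy 77.75 -> xyz [-0.007 -0.057  0.552] twist -0.0006 F [-0.  -0.2 -2.8] w 0.266 tilt [-0.0018 -0.0012]
```

View pics/i.png

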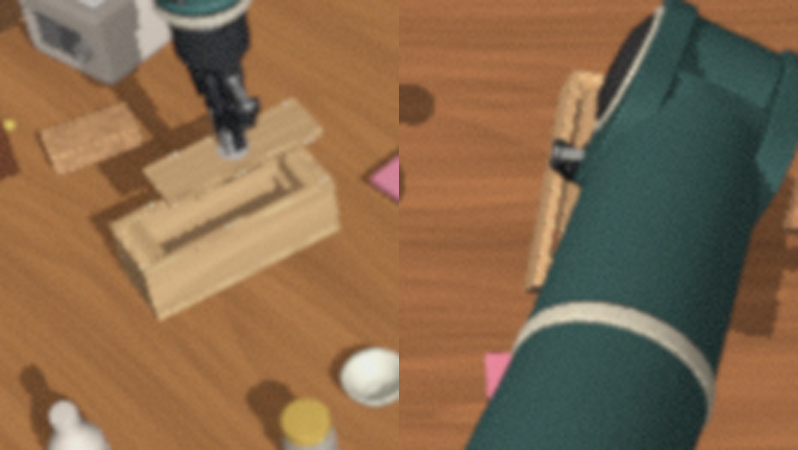

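Emit:
{"fn": "servo_tool", "kwargs": {
  "xyz": [
    [0,-0.04,0.1],
    [-0.005,-0.057,0.2],
    [-0.007,-0.057,0.3],
    [-0.007,-0.057,0.38],
    [-0.007,-0.057,0.43],
    [-0.007,-0.057,0.43],
    [-0.007,-0.057,0.43]
  ],
  "twist": [0,-0.0006,-0.0006,-0.0006,-0.0006,-0.0006,-0.0006],
  "grip": [1,1,1,1,1,1,1],
  "newtons": 20
}}

```text
time_s: 11.75
tcp_pos: [0.5667, -0.2479, 0.1281]
tool_rot: [-0.0, 0.103, 0.995, 0.0]
ft_force: [0.1, 0.9, -1.8]
gripper_width: 0.267
grip_force: 25.1
```

```bash
python3 - <<'E'
from h import *
bx();plan(B(-.02,.113),77.97)
c=onz("scene",[(208.3,167.3),(258.3,142.7),(267.3,153.3),(221.7,177.7)],.160);print(c.round(4).tolist(),c.mean(0))
E
```

```text
tcp in box mm -18.9 4.7 128.1
t 11.75 tcp [ 0.5667 -0.2479  0.1281] yawy 78.21 -> xyz [ 0.007 -0.031  0.101] twist 0.0007 F [ 0.1  0.9 -1.8] w 0.267 tilt [-0.0004  0.0001]
[[0.6497, -0.2796, 0.16], [0.4697, -0.248, 0.16], [0.485, -0.1891, 0.16], [0.6504, -0.2134, 0.16]] [ 0.5637064  -0.23253184  0.16      ]
```

```bash
cat > cov.py <<'E'
from h import *
from scipy.optimize import least_squares
from scipy.ndimage import map_coordinates
def W(v,P,z):
    c,s=np.cos(v[2]),np.sin(v[2]);P=np.atleast_2d(P)/1000.;return np.c_[v[0]+c*P[:,0]-s*P[:,1],v[1]+s*P[:,0]+c*P[:,1],np.full(len(P),z)]
def fit(img,n,z,v,E=(((-85,-30),(85,-30)),((-91,-27),(-91,27)),((91,-27),(91,27)),((-85,30),(85,30))),rng=5):
    im=cv2.GaussianBlur(cv2.cvtColor(img,cv2.COLOR_RGB2GRAY).astype(float),(0,0),.7)
    for it in range(8):
        D=[]
        for a,b in E:
            t=np.linspace(0,1,25)[:,None];P=np.array(a)*(1-t)+np.array(b)*t;q=proj(n,W(v,P,z));d=q[-1]-q[0]
            nn=np.array([-d[1],d[0]])/np.hypot(*d)
            if (q.mean(0)-proj(n,W(v,[(0,0)],z))[0])@nn<0:nn=-nn
            o=np.arange(-rng,rng+.01,.1);pr=np.array([map_coordinates(im,[x[1]+o*nn[1],x[0]+o*nn[0]],order=1) for x in q])
            g=-np.gradient(pr,axis=1)*np.exp(-(o/rng)**2);D.append((P,q+o[g.argmax(1)][:,None]*nn,nn))
        f=lambda v:np.concatenate([(proj(n,W(v,P,z))-e)@nn for P,e,nn in D])
        v=least_squares(f,v,loss="soft_l1",f_scale=.5).x;rng=max(2,rng-.5)
    r=f(v).reshape(-1,25);c,s=np.cos(YB),np.sin(YB);d=v[:2]-BX
    print("cover",v.round(4),"in box mm",((c*d[0]+s*d[1])*1e3).round(1),((-s*d[0]+c*d[1])*1e3).round(1),"dyaw",(v[2]-YB).round(3),"res",np.median(r,1).round(2),r.std(1).round(2))
E
python3 - <<'E'
from cov import *
s=snapshot("scene");cv2.imwrite("pics/scene3.png",s[:,:,::-1]);bx();o=get_obs();z=o["tcp_pos"][2]-.032
p=o["tcp_pos"];v=[p[0],p[1],YB]
for dz in(0,.003):fit(s,"scene",z+dz,v)
E3=(((-85,-30),(85,-30)),((-91,-27),(-91,27)),((91,-27),(91,27)))
fit(s,"scene",z,v,E3)
E
```

```text
tcp in box mm -18.7 4.5 128.6
cover [ 0.5653 -0.2478 -0.2659] in box mm -20.3 4.6 dyaw -0.056 res [-0.06  0.1   0.    0.06] [0.6  0.2  0.18 0.97]
cover [ 0.567  -0.245  -0.2659] in box mm -19.2 7.6 dyaw -0.056 res [-0.05  0.09  0.02  0.07] [0.6  0.18 0.17 0.98]
cover [ 0.5654 -0.248  -0.2281] in box mm -20.2 4.4 dyaw -0.018 res [-0.09  0.1   0.  ] [0.58 0.14 0.2 ]
```

Emit:
{"fn": "servo_tool", "kwargs": {
  "xyz": [
    [0,-0.015,0],
    [0.003,-0.03,0.01],
    [0.007,-0.03,0.03],
    [0.007,-0.03,0.045],
    [0.007,-0.03,0.06],
    [0.007,-0.03,0.06]
  ],
  "twist": [0,0.0007,0.0007,0.0007,0.0007,0.0007],
  "grip": [1,1,1,1,1,1]
}}

```text
time_s: 12.3
tcp_pos: [0.5647, -0.2526, 0.1188]
tool_rot: [0.0, 0.105, 0.994, -0.0]
ft_force: [0.9, -1.2, -0.1]
gripper_width: 0.268
grip_force: 25.3
```

```bash
python3 - <<'E'
from h import *
bx();plan(B(-.0185,.113),77.97)
E
```

```text
tcp in box mm -19.9 -0.2 118.8
t 12.3 tcp [ 0.5647 -0.2526  0.1188] yawy 77.92 -> xyz [-0.009  0.001  0.039] twist -0.0001 F [ 0.9 -1.2 -0.1] w 0.268 tilt [ 0.0001 -0.0001]
```

Emit:
{"fn": "servo_tool", "kwargs": {
  "xyz": [
    [0,0,0.015],
    [-0.005,0,0.03],
    [-0.005,0,0.04],
    [-0.005,0,0.04],
    [-0.005,0,0.04]
  ],
  "twist": [0,0,0,0,0],
  "grip": [1,1,1,1,1]
}}

```text
time_s: 12.72
tcp_pos: [0.5653, -0.2527, 0.113]
tool_rot: [-0.0, 0.105, 0.994, -0.0]
ft_force: [0.5, -0.7, 0.7]
gripper_width: 0.266
grip_force: 25.4
```

```bash
python3 - <<'E'
from h import *
bx();plan(B(.0115,.113),77.97)
s=snapshot("scene")[:,:,::-1];cv2.imwrite("pics/scene4.png",s)
cv2.imwrite("pics/j.png",crop(s,180,120,110,100,6))
E
```

```text
tcp in box mm -19.2 -0.2 113.0
t 12.72 tcp [ 0.5653 -0.2527  0.113 ] yawy 77.92 -> xyz [-0.205  0.002 -0.   ] twist -0.0001 F [ 0.5 -0.7  0.7] w 0.266 tilt [-0.0001 -0.    ]
```

View pics/j.png

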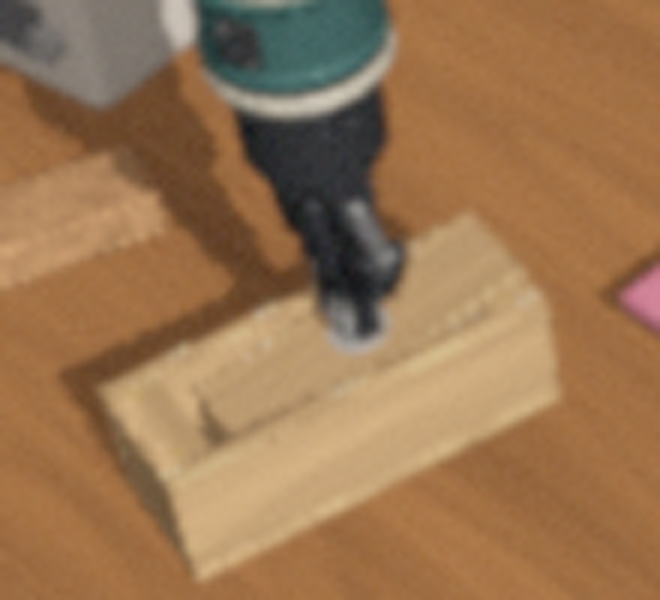

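Emit:
{"fn": "servo_tool", "kwargs": {
  "xyz": [
    [-0.03,0,0],
    [-0.07,0,0],
    [-0.11,0,0],
    [-0.15,0,0],
    [-0.18,0,0],
    [-0.195,0,0],
    [-0.195,0,0]
  ],
  "twist": [0,0,0,0,0,0,0],
  "grip": [1,1,1,1,1,1,1]
}}

```text
time_s: 13.35
tcp_pos: [0.5944, -0.2589, 0.1128]
tool_rot: [-0.0, 0.105, 0.994, -0.0]
ft_force: [-0.4, 0.4, -3.0]
gripper_width: 0.268
grip_force: 25.2
```

```bash
python3 - <<'E'
from h import *
bx();plan(B(.013,.113),77.97)
s=snapshot("scene")[:,:,::-1];cv2.imwrite("pics/scene5.png",s)
# tilt: end_b top edge triangulation hint
E
```

```text
tcp in box mm 10.4 -0.2 112.8
t 13.35 tcp [ 0.5944 -0.2589  0.1128] yawy 77.93 -> xyz [-0.017  0.001 -0.001] twist -0.0001 F [-0.4  0.4 -3. ] w 0.268 tilt [-0.0001 -0.0001]
```

Emit:
{"fn": "servo_tool", "kwargs": {
  "xyz": [
    [-0.017,0,0],
    [-0.017,0,0],
    [-0.017,0,0.015],
    [-0.017,0,0.03],
    [-0.017,0,0.045],
    [-0.017,0,0.06],
    [-0.017,0,0.06]
  ],
  "twist": [0,0,0,0,0,0,0],
  "grip": [1,1,1,1,1,1,1]
}}

```text
time_s: 13.98
tcp_pos: [0.5962, -0.2593, 0.1035]
tool_rot: [-0.0, 0.105, 0.994, 0.0]
ft_force: [-0.2, -1.1, -0.8]
gripper_width: 0.265
grip_force: 25.2
```

```bash
python3 - <<'E'
from h import *
bx();plan(B(.013,.096),77.97)
E
```

```text
tcp in box mm 12.3 -0.2 103.5
t 13.98 tcp [ 0.5962 -0.2593  0.1035] yawy 77.91 -> xyz [-0.005  0.002  0.05 ] twist -0.0002 F [-0.2 -1.1 -0.8] w 0.265 tilt [-0.0006  0.0001]
```

Emit:
{"fn": "servo_tool", "kwargs": {
  "xyz": [
    [-0.004,0,0.01],
    [-0.004,0,0.02],
    [-0.004,0,0.03],
    [-0.004,0,0.035],
    [-0.004,0,0.035]
  ],
  "twist": [0,0,0,0,0],
  "grip": [1,1,1,1,1]
}}

```text
time_s: 14.4
tcp_pos: [0.5969, -0.2595, 0.0986]
tool_rot: [-0.0, 0.105, 0.994, -0.0]
ft_force: [-1.4, 0.3, -1.1]
gripper_width: 0.265
grip_force: 25.3
```

```bash
python3 - <<'E'
from cov import *
bx();plan(B(.013,.096),77.97)
s=snapshot("scene");cv2.imwrite("pics/scene6.png",s[:,:,::-1])
cv2.imwrite("pics/k.png",np.hstack([crop(s[:,:,::-1],180,140,110,90,7)]))
E
```

```text
tcp in box mm 13.1 -0.3 98.6
t 14.4 tcp [ 0.5969 -0.2595  0.0986] yawy 77.92 -> xyz [0.001 0.002 0.018] twist -0.0001 F [-1.4  0.3 -1.1] w 0.265 tilt [-0.0002 -0.    ]
```

View pics/k.png

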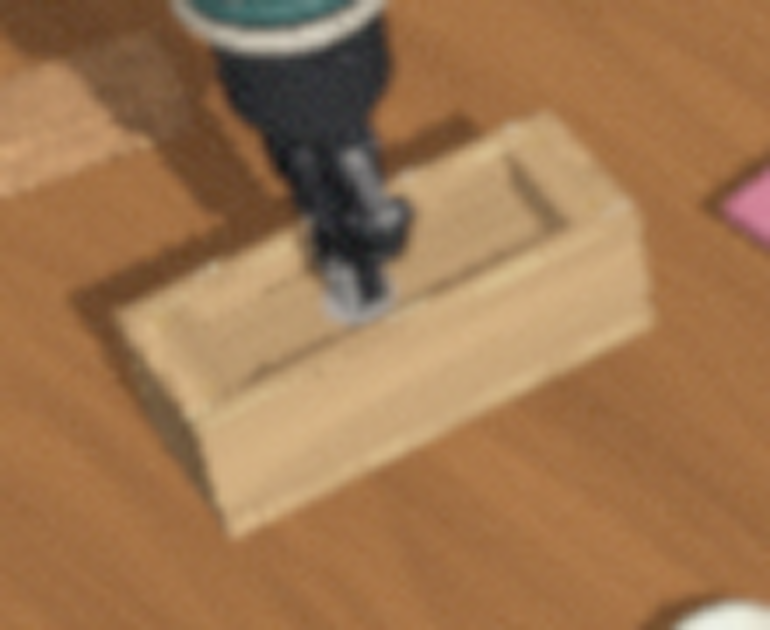

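Emit:
{"fn": "servo_tool", "kwargs": {
  "xyz": [
    [0,0,0.01],
    [0,0,0.018],
    [0,0,0.024],
    [0,0,0.024]
  ],
  "twist": [0,0,0,0],
  "grip": [1,1,1,1]
}}

```text
time_s: 14.78
tcp_pos: [0.5969, -0.2595, 0.0951]
tool_rot: [-0.0, 0.105, 0.994, 0.0]
ft_force: [-3.7, 0.2, 2.8]
gripper_width: 0.267
grip_force: 25.5
```

Emit:
{"fn": "servo_tool", "kwargs": {
  "xyz": [
    [0,0,-0.004],
    [0,0,-0.004],
    [-0.004,0,-0.004],
    [-0.004,0,-0.004]
  ],
  "twist": [0,0,0,0],
  "grip": [1,1,1,1]
}}

```text
time_s: 15.12
tcp_pos: [0.5971, -0.2594, 0.0955]
tool_rot: [-0.001, 0.105, 0.994, 0.0]
ft_force: [-5.6, 1.6, 1.5]
gripper_width: 0.263
grip_force: 25.3
```

```bash
python3 -c "
from h import *
bx();plan(B(0,.095),77.97)"
```

```text
tcp in box mm 13.2 -0.1 95.5
t 15.12 tcp [ 0.5971 -0.2594  0.0955] yawy 77.92 -> xyz [0.088 0.001 0.004] twist -0.0001 F [-5.6  1.6  1.5] w 0.263 tilt [-0.0013  0.0006]
```

Emit:
{"fn": "servo_tool", "kwargs": {
  "xyz": [
    [0.03,0,0],
    [0.06,0,0],
    [0.09,0,0],
    [0.12,0,0],
    [0.145,0,0],
    [0.165,0,0],
    [0.175,0,0],
    [0.175,0,0],
    [0.175,0,0]
  ],
  "twist": [0,0,0,0,0,0,0,0,0],
  "grip": [1,1,1,1,1,1,1,1,1]
}}

```text
time_s: 15.87
tcp_pos: [0.5718, -0.2542, 0.0958]
tool_rot: [-0.0, 0.105, 0.994, -0.0]
ft_force: [-0.8, -1.3, -0.8]
gripper_width: 0.262
grip_force: 25.2
```

```bash
python3 -c "
from h import *
bx();plan(B(-.001,.095),77.97)"
```

```text
tcp in box mm -12.6 -0.3 95.8
t 15.87 tcp [ 0.5718 -0.2542  0.0958] yawy 77.92 -> xyz [-0.077  0.002  0.006] twist -0.0002 F [-0.8 -1.3 -0.8] w 0.262 tilt [-0.0002 -0.    ]
```

Emit:
{"fn": "servo_tool", "kwargs": {
  "xyz": [
    [0.006,0,0],
    [0.01,0,0],
    [0.013,0,0],
    [0.013,0,0],
    [0.013,0,0]
  ],
  "twist": [0,0,0,0,0],
  "grip": [1,1,1,1,1]
}}

```text
time_s: 16.28
tcp_pos: [0.5702, -0.2538, 0.0958]
tool_rot: [0.0, 0.105, 0.994, -0.0]
ft_force: [2.2, -0.8, -2.6]
gripper_width: 0.266
grip_force: 25.1
```

Emit:
{"fn": "servo_tool", "kwargs": {
  "xyz": [
    [0.005,0,0],
    [0.008,0,0],
    [0.008,0,0],
    [0.008,0,0]
  ],
  "twist": [0,0,0,0],
  "grip": [1,1,1,1]
}}

```text
time_s: 16.62
tcp_pos: [0.5698, -0.2539, 0.0963]
tool_rot: [0.001, 0.105, 0.994, -0.0]
ft_force: [6.5, -2.6, -2.3]
gripper_width: 0.261
grip_force: 25.1
```

```bash
python3 -c "
from h import *
bx();plan(B(-.001,.095),77.97)"
```

```text
tcp in box mm -14.6 -0.5 96.3
t 16.62 tcp [ 0.5698 -0.2539  0.0963] yawy 77.92 -> xyz [-0.091  0.003  0.009] twist -0.0001 F [ 6.5 -2.6 -2.3] w 0.261 tilt [ 0.0022 -0.0012]
```

Emit:
{"fn": "servo_tool", "kwargs": {
  "xyz": [
    [-0.02,0,0],
    [-0.045,0,0],
    [-0.07,0,0],
    [-0.09,0,0],
    [-0.096,0,0.004],
    [-0.096,0,0.008],
    [-0.096,0,0.008]
  ],
  "twist": [0,0,0,0,0,0,0],
  "grip": [1,1,1,1,1,1,1]
}}

```text
time_s: 17.2
tcp_pos: [0.5833, -0.2565, 0.0948]
tool_rot: [0.0, 0.105, 0.994, -0.0]
ft_force: [2.1, 0.3, 3.8]
gripper_width: 0.266
grip_force: 25.6
```

```bash
python3 -c "
from h import *
bx();plan(B(-.00065,.0955),77.97)"
```

```text
tcp in box mm -0.8 -0.2 94.8
t 17.2 tcp [ 0.5833 -0.2565  0.0948] yawy 77.92 -> xyz [-0.001  0.001 -0.005] twist -0.0001 F [2.1 0.3 3.8] w 0.266 tilt [ 0.0008 -0.0003]
```

Emit:
{"fn": "servo_tool", "kwargs": {
  "xyz": [
    [0,0,0],
    [0,0,0],
    [0,0,0],
    [0,0,0],
    [0,0,-0.03],
    [0,0,-0.08],
    [0,0,-0.15],
    [0,0,-0.25],
    [0,0,-0.4],
    [0,0,-0.6],
    [0,0,-0.8],
    [0,0,-0.8]
  ],
  "twist": [0,0,0,0,0,0,0,0,0,0,0,0],
  "grip": [0.25,0.25,0.25,0.25,0.25,0.25,0.25,0.25,0.25,0.25,0.25,0.25]
}}

```text
time_s: 18.2
tcp_pos: [0.5849, -0.2577, 0.2217]
tool_rot: [0.004, 0.105, 0.994, -0.001]
ft_force: [1.3, -0.3, 0.1]
gripper_width: 0.378
grip_force: 0.0
```

Emit:
{"fn": "servo_tool", "kwargs": {
  "xyz": [
    [0,0.2,-0.3],
    [0,0.4,-0.3],
    [0,0.7,-0.3],
    [0,1,-0.3],
    [0,1,-0.3],
    [0,1,-0.3]
  ],
  "twist": [0,0,0,0,0,0],
  "grip": [0.25,0.25,0.25,0.25,0.25,0.25]
}}

```text
time_s: 18.7
tcp_pos: [0.6151, -0.1058, 0.2605]
tool_rot: [0.0, 0.103, 0.995, 0.001]
ft_force: [-0.5, -0.7, 0.4]
gripper_width: 0.375
grip_force: 0.0
```

Emit:
{"fn": "servo_tool", "kwargs": {
  "xyz": [
    [0,0.2,0],
    [0,0.4,0],
    [0,0.7,0],
    [0,1,0],
    [0,1,0],
    [0,1,0]
  ],
  "twist": [0,0,0,0,0,0],
  "grip": [0.25,0.25,0.25,0.25,0.25,0.25]
}}

```text
time_s: 19.2
tcp_pos: [0.646, 0.04, 0.2599]
tool_rot: [0.0, 0.103, 0.995, 0.0]
ft_force: [-0.0, -0.3, 1.0]
gripper_width: 0.377
grip_force: 0.0
```

```bash
python3 - <<'E'
from h import *
plan([.5,.2,.3])
c=YB
def ringcheck(n):
    im=snapshot(n)[:,:,::-1];cv2.imwrite(f"pics/{n}9.png",im);hs=cv2.cvtColor(im,cv2.COLOR_BGR2HSV)
    u=proj(n,B(0,.075))[0];x,y=np.round(u).astype(int);w=14
    m=(hs[y-w:y+w,x-w:x+w,1]<70).astype(np.uint8)
    nn,l,st,ce=cv2.connectedComponentsWithStats(m);k=1+st[1:,4].argmax();px=ce[k]+[x-w,y-w]
    p=onz(n,[px],.070)[0];d=p[:2]-BX;print(n,px.round(1),st[k].tolist(),"knob in box mm",(np.cos(c)*d[0]+np.sin(c)*d[1])*1e3,(-np.sin(c)*d[0]+np.cos(c)*d[1])*1e3,"pred px of ring z63",proj(n,B(0,.063))[0].round(1),"top z89",proj(n,B(0,.089))[0].round(1))
ringcheck("scene");ringcheck("top")
E
```

```text
t 19.2 tcp [0.646  0.04   0.2599] yawy 78.16 -> xyz [ 1.171  0.845 -0.267] twist None F [-0.  -0.3  1. ] w 0.377 tilt [0.0002 0.0008]
scene [234.1 179.4] [10, 9, 10, 11, 88] knob in box mm -1.6409778609811387 -0.2916904104491472 pred px of ring z63 [234.1 181.2] top z89 [232.9 175.6]
top [408.8 172. ] [8, 10, 11, 11, 92] knob in box mm -1.5762060445238766 0.7654686233822617 pred px of ring z63 [408.7 171.9] top z89 [410.5 170.4]
```

```bash
python3 -c "
from station import *
print(finish_job())"
```

```text
the job is handed in; nothing more can be done
None
```

The job is handed in with the cover lying in the box under both rails, released and centred to about 2 mm by the cameras and by touching both end walls; flatness rests on the pressed-down tool height, and I did not re-measure the rack and loose things at the end.

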